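Clamp a leaf spring with the draw cam and prove it against the stop

TASK

Proof-test the loose leaf spring: stand its root block on the fixture plate, centred between the open jaws, with the blade running out in front of the tip stop. Quarter-turn the cam lever clockwise all the way so that the cam draws the jaws tight on the block, then press the blade's free end gently across until it meets the stop screw and let it spring back. Leave the spring clamped with the lever fully home, and do not disturb the other things on the bench.

Things in the scene. Friction and masses are not known exactly. Their poses are not given: they have to be found in the camera images.
- leaf_spring: Loose leaf spring, 0.3 kg. Steel root block 18 (x, grip it so) x 44 (y) x 50 mm (z), standing upright; origin at the centre of its underside. Dark steel blade on edge, 2 to 3 mm thick, 18 mm high, mid-height at z = 34 mm, runs along -y from y = -22 to -126 mm and bends in x. Only the block's top 24 mm stays above the jaws: grip it there
- leaf_tip (a point): Point to press, on the blade near its free end: y = -106, z = 34 mm in the block's frame, at mid-thickness; moves as the blade bends (about 0.45 N per mm)
- fixture: Clamping fixture, fixed; origin on its underside below the fixed jaw's face; x = clamping direction (away from the robot at yaw 0), y left. Grey plate 12 mm thick: x -75 to 105, y -50 to 60 mm, and a tongue x -28 to 38 out to y = -151 mm. Fixed jaw x 0 to 22, y +-26 mm, top at z = 36 mm. Low guide strips (top z = 25) at y = +-27 to +-40, x -73 to -11 mm. Cam axis upright at x = 59, y = 0 mm
- jaw_seat (a point): On the plate (z = 12 mm) in the jaw gap, 9 mm in front of the fixed jaw's face (fixture x = -9, y = 0): where the centre of the block's underside comes to stand once clamped, its axes along the fixture's. With the cam open, the middle of the gap is up to 3 mm nearer the moving jaw (fixture -x)
- moving_jaw: Steel moving jaw, 50 mm wide, top at z = 36 mm. Its frame equals the fixture's at cam = 0, when its face is at x = -24 mm (gap 24 mm); it slides along fixture +x only as the cam turns, drawn through stiff spring washers by a bar that runs under the fixed jaw to a pin in the cam's spiral slot
- cam (a joint): Angle of the hook cam and lever, rad, growing clockwise seen from above: 0 open, lever along fixture +y; 1.571 locked at its end stop, lever along fixture +x. Stays where left; starts within 0.25 of open. 4 to 8 N at the grip turns it. The jaw is drawn 7 mm in all (4.5 mm per rad) and pinches the block from about 1.35 rad on, at the end with some 40 N
- lever_grip (a point): Middle of the lever's upright black grip, 21 mm in diameter, 43 mm tall (z 50 to 92 mm), 78 mm from the cam's axis; point at z = 72 mm. Can be pinched from above or pushed sideways
- tip_stop: Steel post on the fixture's tongue with a stop screw; same origin and axes as the fixture. Post x 18 to 36, y -117 to -95 mm, top z = 58 mm; the screw's flat anvil, 14 mm in diameter, faces -x
- stop_face (a point): Centre of the anvil's face: fixture x = 4, y = -106, z = 46 mm. With the spring clamped the blade rests some 11 mm in front of it (fixture -x) and must be pressed along fixture +x to meet it, with some 5 to 6 N
- red_bin: Red plastic parts bin, 122 x 79 x 52 mm, standing by, to be left alone; origin at the centre of its underside
- tape_roll: Roll of black tape, 62 mm across, 19 mm high, to be left alone; origin at the centre of its underside
- calipers: Vernier calipers lying flat, 70 x 202 x 10 mm, to be left alone; origin at the centre of the underside
- spanner_10: Small combination spanner lying flat, 20 x 150 x 6 mm, to be left alone; origin at the centre of the underside

How it is judged (in metres and radians):
On the way, in this order (a step that is already met when the one before it is completed fails the run):
1. the root block stands on the plate between the open jaws, blade in front of the tip stop (z of leaf_spring in the frame of fixture between 0.009 and 0.016 m and y of leaf_spring in the frame of fixture between -0.009 and 0.009 m and x of leaf_spring in the frame of fixture between -0.018 and -0.006 m and angle between leaf_spring's own z axis and vertical below 0.08 rad and y of leaf_tip in the frame of fixture below -0.085 m and value of joint cam below 0.7 rad), for 0.2 s.
2. the cam lever is turned fully home and the jaws hold the block tight (z of leaf_spring in the frame of fixture between 0.009 and 0.016 m and y of leaf_spring in the frame of fixture between -0.009 and 0.009 m and x of leaf_spring in the frame of fixture between -0.018 and -0.006 m and angle between leaf_spring's own z axis and vertical below 0.08 rad and y of leaf_tip in the frame of fixture below -0.085 m and value of joint cam above 1.48 rad and contact force between moving_jaw and leaf_spring above 10 N), for 0.2 s.
3. with the block clamped, the blade's free end is pressed against the stop (all of step 2 and contact force between tip_stop and leaf_spring above 0.5 N), for 0.15 s.
At the end, for the whole second after the job is handed in: Cam over 1.48 rad with the moving jaw bearing on the block with over 10 N; block upright on the plate between the jaws, within 9 mm of centred, blade in front of the stop; the blade's tip has sprung back over 8 mm clear of the stop and the spring is at rest (all of step 2 and distance between leaf_tip and stop_face above 0.008 m and contact force between tip_stop and leaf_spring below 0.1 N and linear speed of leaf_spring below 0.02 m/s); the robot touches nothing.
It fails at once if the blade is rammed against the stop (over 30 N) (contact force between tip_stop and leaf_spring above 30 N).
It fails at once if one of the other things on the bench is pushed more than 30 mm (distance of any of red_bin, tape_roll, calipers, spanner_10 from where it was at the start of the episode above 0.03 m).
It also fails if it takes over 67 s, if anything falls off the work surface, if the arm or the gripper's body presses on something with over 40 N, if the wrist force passes 120 N, or if a joint passes its speed limit or range.

ROBOT

A 7-joint arm with a two-finger parallel gripper is mounted at the origin on a cart in front of the work surface, level with it; the furniture and walls round the work are solid. World frame = base frame: x ahead of the robot, y to its left, z up, the work surface at z = 0. Lengths are in mm, angles in rad, forces in N, time in s.
With the tool pointing down it reaches from about 400 to 875 mm from the base axis. Payload 19.3 kg.
Tool frame: the origin (TCP) lies at the very end of the fingers, on their centre line; the grasp point (between the pads) lies 19 mm behind it (grip_point_offset is the z of the grasp point in the tool frame, in mm); z points along the fingers, y is the line along which they close (so a half turn about z gives the same grasp; the last joint's range is limited). The gripper opens to 85 mm and grips with 20 to 120 N. Pads are 22 mm wide; open, the fingers measure 114 mm over their backs; the gripper's body (76 mm by 85 mm) begins 54 mm behind the grasp point. The pads swing forward as they close: fully open they stand 13 mm farther back than shut.
Start: joints at [1.146, 0.521, -0.036, 1.599, 0.021, 1.021, -0.113], TCP at [217.099, -586.074, 231.291] pointing down, gripper open.
Joint ranges: [-2.91, 2.91], [-0.3, 2.13], [-1.5, 1.42], [0.17, 2.43], [-1.26, 4.41], [0.16, 1.93], [-2.52, 2.52]. Speed limits (rad/s): [1.89, 1.89, 2.39, 2.39, 3.01, 3.01, 3.01].

INTERFACE

Orientations are given as a 3x3 rotation matrix whose columns are the frame's x, y, z axes.
In Python, from workcell import movep, movel, goto_joints, open_gripper, clamp, wait, inverse_kinematics, read_state, camera, PlanningError, finish_job, grip_point_offset gives the robot as it stands. Calls block until the motion is done:
- movep(position, orientation): joint-space move of the TCP to a pose.
- movel(position, frame=None, max_speed=150, guard=None): straight line of the TCP; frame=None keeps the orientation; max_speed is the mean speed in mm/s. With guard (N) it stops when the force on the tool has changed by that much, and returns True; else False.
- goto_joints(angles): joint-space move.
- open_gripper() and clamp(): open the fingers fully, or close them until they stop; the grip force is fixed at half the most.
- wait(seconds).
- inverse_kinematics(position, orientation): joint angles nearest the present ones, or None.
- read_state(): the state.
- camera(name): name is "scene" or "side" or "wrist"; returns a dict with "image" (480x640x3 uint8, blue, green, red), "range_z" (480x640 float32, mm along the optical axis (not along the pixel's ray), 0 where there is no reading), "fx", "fy", "cx", "cy" (pixels), "cam_to_world" (4x4, takes a point from camera to world coordinates). Camera axes: x right, y up, looking along -z (the intrinsics and any distortion apply to the point x, -y, -z); pixel columns grow to the right and rows downward; lengths in mm; the calibration is good to about 2 mm. A picture is of the moment at which its call begins.
A pose or a line that the arm cannot do raises PlanningError and nothing moves.
- finish_job(): hands the job in; it is judged then, once.
The state is a dict: "time": time; "qpos": joint angles; "qvel": joint speeds; "joint_efforts": joint torques, N m; "eef_pos": TCP position; "tool_rot": TCP orientation; "ft_force": force on the tool from outside, world axes, zero at the start; "torque": the same for the moment, N m; "finger_gap": finger opening in mm; "gripper_force": force on a finger pad.
Only numpy, scipy, OpenCV 4.12 (cv2) and the standard library are available. Lean on these libraries where they do the work, as an engineer would, in place of code of your own. Each camera call takes 0.05 s, during which the arm holds its last target. There are 200 camera calls.

## Working session

There is one attempt and no reset: what is moved stays moved. The work goes in short steps, each a Python script; the robot and the scene stay as the last script left them, time stands still between calls to the robot, and variables do not carry over. Pictures are saved under pics/ and viewed, at most 10 in all, crops included, and the job is handed in when it is done.

```bash
mkdir -p pics; ls
cat > h.py <<'E'
import numpy as np, cv2
from workcell import *
def pts(c):
    z=c["range_z"].astype(float); v,u=np.mgrid[0:480,0:640]
    P=np.stack([(u-c["cx"])/c["fx"]*z,-(v-c["cy"])/c["fy"]*z,-z,np.ones_like(z)],-1)
    W=P@np.array(c["cam_to_world"]).T
    W=W[...,:3]; W[z==0]=np.nan
    return W
E
python3 - <<'E'
from h import *
for n in ("scene","side"):
    c=camera(n); cv2.imwrite(f"pics/{n}0.png",c["image"]); np.savez(f"{n}0.npz",**{k:np.array(v) for k,v in c.items()})
    print(n,np.round(c["cam_to_world"],3).tolist(),c["fx"],c["cx"],c["cy"],[k for k in c])
s=read_state();print(s)
E
```

```text
pics
scene [[-0.721, 0.533, -0.443, -72.333], [-0.693, -0.565, 0.448, 460.405], [-0.012, 0.63, 0.776, 1134.285], [0.0, 0.0, 0.0, 1.0]] 571.3957556189815 310.4099403987151 243.16498226012683 ['image', 'range_z', 'fx', 'fy', 'cx', 'cy', 'cam_to_world']
side [[0.998, 0.052, -0.046, 489.24], [-0.066, 0.517, -0.853, -1171.591], [-0.021, 0.854, 0.519, 683.908], [0.0, 0.0, 0.0, 1.0]] 499.8089454135935 321.11511138052515 235.77092064097852 ['image', 'range_z', 'fx', 'fy', 'cx', 'cy', 'cam_to_world']
{'time': 0.1, 'qpos': array([ 1.1458207 ,  0.52196163, -0.03635293,  1.59995699,  0.02118738,
        1.02111003, -0.11279762]), 'qvel': array([ 0.00018521, -0.00086547, -0.00062778, -0.00092748, -0.00071239,
       -0.00040351, -0.00030634]), 'joint_efforts': array([ 2.89229793e-03, -9.28503227e+01,  1.98351145e+00, -3.70538664e+01,
        1.81336014e-02,  5.40689725e-03,  7.78184403e-05]), 'eef_pos': array([ 216.98849868, -585.79049682,  230.77635709]), 'tool_rot': array([[ 9.37722005e-01,  3.47386343e-01, -4.12653962e-04],
       [ 3.47386584e-01, -9.37721507e-01,  9.67379791e-04],
       [-5.08999680e-05, -1.05048377e-03, -9.99999447e-01]]), 'ft_force': array([ 0.40807181,  0.28909112, -0.14033726]), 'torque': array([-0.0289005 ,  0.00858206, -0.02335825]), 'gripper_force': 0.0, 'finger_gap': 85.5342413276227}
```

View pics/scene0.png

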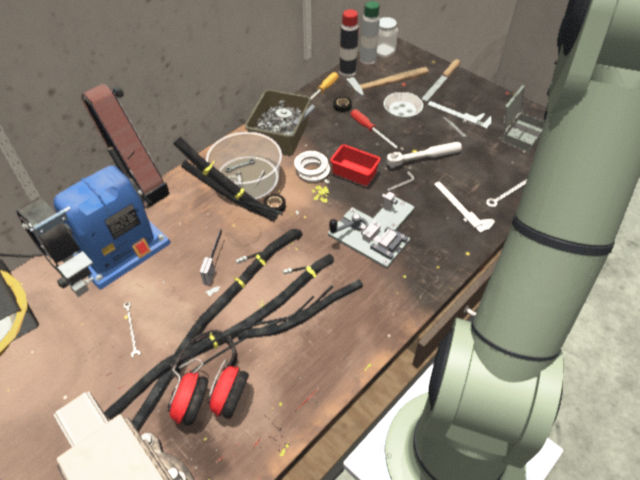

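View pics/side0.png

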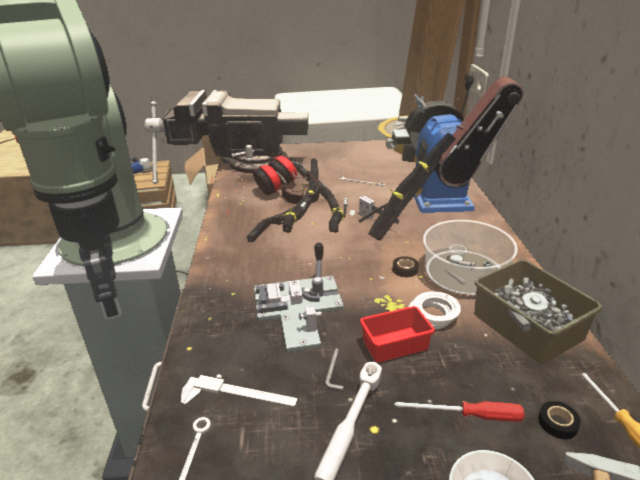

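The scene view shows the fixture at about (375,235), its lever grip at (335,227), and the spring at (206,266) with its blade towards (219,235). In the side view the fixture is at (298,300) and the spring at (366,205).

Run:
```python
from h import *
L={n:dict(np.load(f"{n}0.npz")) for n in("scene","side")}
a=cv2.resize(L["scene"]["image"][205:275,325:420],None,fx=4.2,fy=4.2,interpolation=2)
b=cv2.resize(L["scene"]["image"][225:300,185:240],None,fx=4,fy=4,interpolation=2)
d=cv2.resize(L["side"]["image"][235:355,245:350],None,fx=3.4,fy=3.4*.7,interpolation=2)
e=cv2.resize(L["side"]["image"][185:225,330:390],None,fx=5,fy=5,interpolation=2)
C=np.zeros((600,800,3),np.uint8)
for im,(x,y) in((a,(0,0)),(b,(400,0)),(d,(0,300)),(e,(400,300))):
    h,w=im.shape[:2];h=min(h,600-y);C[y:y+h,x:x+w]=im[:h]
cv2.imwrite("pics/crops.png",C)
W=pts(L["scene"])
for u,v in((206,266),(208,262),(213,250),(219,235),(212,291),(375,235),(335,227),(385,243),(389,198),(345,228),(370,255)):print(u,v,np.round(W[v,u]))
W=pts(L["side"])
for u,v in((366,205),(366,200),(375,212),(298,300),(318,250),(318,285),(310,320)):print(u,v,np.round(W[v,u]))
```

```text
206 266 [681.  54.  48.]
208 262 [687.  43.  47.]
213 250 [710.   9.  42.]
219 235 [739. -34.  38.]
212 291 [643.  76.   3.]
375 235 [ 468. -320.   11.]
335 227 [ 521. -225.   81.]
385 243 [ 423. -303.   32.]
389 198 [ 498. -408.   59.]
345 228 [ 521. -263.   45.]
370 255 [ 433. -259.   15.]
366 205 [680.  38.  39.]
366 200 [682.  50.  48.]
375 212 [ 675. -137.  112.]
298 300 [ 482. -341.   23.]
318 250 [ 532. -242.   81.]
318 285 [ 526. -317.   41.]
310 320 [ 504. -429.   42.]
```

View pics/crops.png

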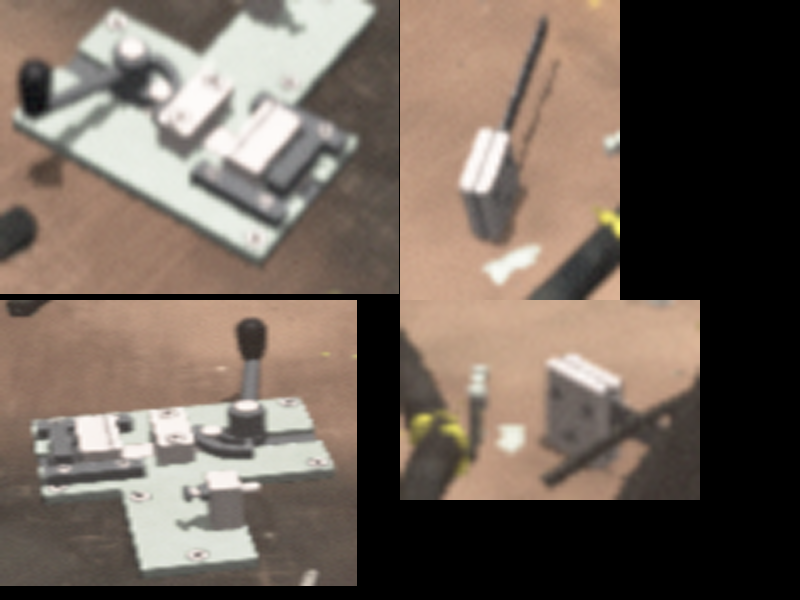

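The spring stands upright with its block near (681,54) and its blade heading +x/-y. The fixture is near (460,-318) at small yaw. I'll refine both with wrist views.

```bash
python3 - <<'E'
from h import *
def snap(n,p):
    y=0.0
    R=np.array([[1,0,0],[0,-1,0],[0,0,-1.]])
    movep(p,R); wait(.3)
    c=camera("wrist"); cv2.imwrite(f"pics/{n}.png",c["image"]); np.savez(f"{n}.npz",**{k:np.array(v) for k,v in c.items()})
    s=read_state();print(n,s["time"],np.round(s["eef_pos"],1),np.round(s["ft_force"],1),np.round(s["qpos"],2),np.round(c["cam_to_world"],3).tolist(),c["fx"],(c["range_z"]>0).mean())
snap("wfix",[440,-330,330])
snap("wspr",[660,25,280])
E
python3 -c "
import cv2,numpy as np
a=[cv2.resize(cv2.imread(f'pics/{n}.png'),(400,300),interpolation=cv2.INTER_AREA) for n in('wfix','wspr')]
cv2.imwrite('pics/both.png',np.hstack(a))"
```

```text
wfix 1.775 [ 439.7 -330.3  329.9] [ 0.3 -0.5  0.4] [ 0.56  0.31 -0.04  1.67  0.01  1.16 -1.05] [[-0.001, 0.964, 0.268, 505.708], [-1.0, -0.0, -0.001, -330.977], [-0.001, -0.268, 0.964, 471.98], [0.0, 0.0, 0.0, 1.0]] 346.9827120427253 0.9956477864583333
wspr 3.675 [660.   24.6 280.1] [ 0.3 -0.1  1. ] [-0.01  0.54 -0.18  1.43  0.1   1.17 -1.78] [[-0.001, 0.964, 0.267, 725.935], [-1.0, -0.0, -0.001, 23.917], [-0.001, -0.267, 0.964, 422.367], [0.0, 0.0, 0.0, 1.0]] 346.9827120427253 0.995625
```

View pics/both.png

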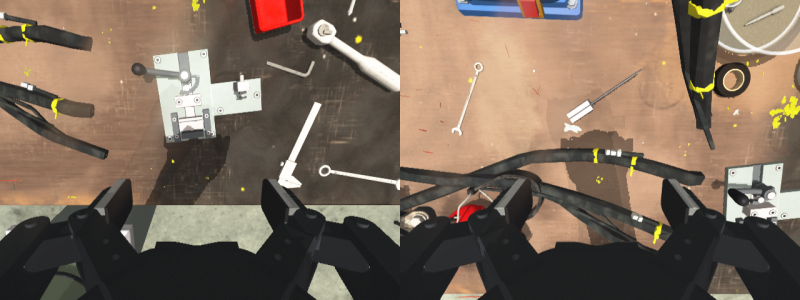

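The wrist view shows the fixture at (185,95) with the tongue to the right (-y) and the lever to the left. In the spring view the block is at (578,112), its blade running to (637,70). Next I compute exact poses from depth.

Run:
```python
from h import *
f=dict(np.load("wfix.npz")); s=dict(np.load("wspr.npz"))
def sel(c,lo,hi,ctr,r):
    W=pts(c); m=(W[...,2]>lo)&(W[...,2]<hi)&(np.hypot(W[...,0]-ctr[0],W[...,1]-ctr[1])<r)
    return m,W[m]
W=pts(s); tab=np.nanmedian(W[:300][np.abs(W[:300,:,2])<15][:,2]); print("table z",tab, np.nanmedian(pts(f)[:300][...,2]))
m,P=sel(s,44,60,(690,45),60); print("block top n",len(P),P[:,2].mean(),cv2.minAreaRect(P[:,:2].astype(np.float32)))
m,P=sel(s,28,60,(720,0),90); P=P
q,_=np.linalg.eigh(np.cov(P[:,:2].T)) ; print("all hi n",len(P),cv2.minAreaRect(P[:,:2].astype(np.float32)))
# scene heights around spring
m,P=sel(s,18,300,(690,45),130); 
k=np.hypot(P[:,0]-690,P[:,1]-45)
H,_,_=np.histogram2d(P[:,0],P[:,1],bins=[np.arange(560,821,20),np.arange(-90,181,20)]);print(H.astype(int))
# fixture
for lo,hi in((9,15),(30,40),(54,62),(85,100)):
    m,P=sel(f,lo,hi,(475,-335),140)
    print(lo,hi,len(P)); n,l,st,ce=cv2.connectedComponentsWithStats(m.astype(np.uint8))
    Wf=pts(f)
    for i in range(1,n):
        if st[i,4]>25: Q=Wf[l==i]; print("  ",st[i,4],np.round(Q.mean(0),1),np.round(ce[i]),[np.round(x,1).tolist() for x in cv2.minAreaRect(Q[:,:2].astype(np.float32))])
```

```text
table z -0.41114630069910163 -0.2422595394767768
block top n 700 49.376261307416776 ((689.2852172851562, 42.53657913208008), (17.910371780395508, 70.23095703125), 33.43194580078125)
all hi n 969 ((710.6532592773438, 10.501007080078125), (18.22345733642578, 147.241455078125), 33.463401794433594)
[[  0   0   0   0   0   0   0   0   0   5   2   0   0]
 [  0   0 145 237 199 189 178 187 214 232 205  32   0]
 [  0  47 247 219 211 207 183 145 127  92  55   0   0]
 [  0   0   0  15  42   0   0   0   0   0   0   0   0]
 [  0   0   0 159   0   0   0 150   0   0   0   0   0]
 [  0   0   2 174   0   0  24 349  70   0   0   0   0]
 [  0   0   0   0   0   9 298 179   5   0   0   0   0]
 [  0   0   0   0  38  46   9   0   0   0   0   0   0]
 [  0   0  10  63  19   0   0   0   0   0   0   0   0]
 [  0   1  47   0   0   0   0   0   0   0   0   0   0]
 [  0   0   0   0   0   0   0   0   0   0   0   0   0]
 [  0   0   0   0   0   0   0   0   0   0   0   0   0]
 [  0   0   0   0   0   0   0   0   0   0   0   0   0]]
9 15 10664
   9422 [ 483.8 -348.3   11.4] [328. 152.] [[485.0, -358.1], [179.7, 211.2], 6.6]
   1052 [ 549.6 -271.4   11.5] [267.  99.] [[547.0, -269.9], [36.1, 50.2], 6.7]
   114 [ 511.4 -322.3   11.4] [308. 131.] [[510.7, -321.5], [10.1, 24.9], 62.0]
   69 [ 395.5 -301.1   11.5] [293. 219.] [[398.9, -303.3], [22.8, 17.0], 3.4]
30 40 1945
   760 [ 475.9 -313.4   35.5] [301. 161.] [[475.6, -313.4], [22.1, 51.9], 6.7]
   782 [ 430.  -319.    35.4] [305. 197.] [[428.5, -318.9], [27.5, 50.0], 6.5]
   322 [ 406.  -321.6   32.4] [308. 215.] [[405.8, -321.5], [12.0, 45.8], 6.6]
54 62 322
   307 [ 503.9 -416.3   57.3] [389. 137.] [[503.8, -416.6], [17.9, 22.0], 6.4]
85 100 290
   290 [ 531.7 -231.5   89.5] [219. 110.] [[531.9, -230.7], [19.0, 19.4], 66.9]
```

Run:
```python
from h import *
f=dict(np.load("wfix.npz")); s=dict(np.load("wspr.npz"))
W=pts(s)
m=(W[...,2]>18)&(abs(W[...,0]-660)<20)&(abs(W[...,1]+20)<12); v,u=np.where(m)
print("cluster",m.sum(),u.min(),u.max(),v.min(),v.max(),np.percentile(W[m],[0,50,100],axis=0).round())
for x0 in (580,600,620):
    m=(W[...,2]>10)&(abs(W[...,0]-x0-10)<10)&(W[...,1]>-40)&(W[...,1]<60);print(x0,np.percentile(W[m],[0,50,100],axis=0).round().tolist())
y=.584;ex=np.array([np.cos(y),np.sin(y)]);ey=np.array([-np.sin(y),np.cos(y)])
m=(W[...,2]>46)&(W[...,2]<56)&(np.hypot(W[...,0]-682,W[...,1]-54)<24);P=W[m][:,:2]
print(cv2.minAreaRect(P.astype(np.float32)),len(P))
W=pts(f);d=np.hypot(W[...,0]-(464.8+.9934*59),W[...,1]-(-314.6+.115*59))
for r in(8,14,20,26):
    m=d<r;print(r,np.nanmax(W[m][:,2]))
for a in(.584+np.pi/2,.584-np.pi/2):
  for p,aa in(([682,54,27],a),([453.5,-316,39],a-.469)):
    R=np.array([[np.cos(aa),np.sin(aa),0],[np.sin(aa),-np.cos(aa),0],[0,0,-1]])
    q=inverse_kinematics(p,R);print(None if q is None else np.round(q,2))
```

```text
cluster 9125 417 534 286 479 [[645. -32. 292.]
 [669. -19. 343.]
 [677.  -8. 376.]]
580 [[580.0, -40.0, 22.0], [593.0, 4.0, 46.0], [600.0, 60.0, 72.0]]
600 [[600.0, -40.0, 10.0], [607.0, 7.0, 47.0], [620.0, 60.0, 81.0]]
620 [[620.0, -16.0, 68.0], [621.0, 3.0, 74.0], [623.0, 9.0, 80.0]]
((682.0714111328125, 53.4713134765625), (17.888511657714844, 44.06340026855469), 33.22138214111328) 693
8 53.765731732684
14 53.765731732684
20 53.765731732684
26 53.765731732684
[ 0.18  0.92 -0.58  1.53  0.61  0.88 -0.03]
[ 0.81  0.72 -0.44  1.91  0.5   0.62  0.18]
[-0.39  0.9   0.38  1.57 -0.44  0.76 -2.38]
[ 0.41  0.69  0.12  1.93 -0.16  0.53 -2.38]
```

```bash
cat >> h.py <<'E'
def Rt(a): return np.array([[np.cos(a),np.sin(a),0],[np.sin(a),-np.cos(a),0],[0,0,-1.]])
YF=np.radians(6.6); OF=np.array([464.8,-314.6])
def fw(x,y,z): 
    c,s=np.cos(YF),np.sin(YF); return [OF[0]+c*x-s*y,OF[1]+s*x+c*y,z]
def st(t=""):
    s=read_state(); print(t,round(s["time"],2),np.round(s["eef_pos"],1),"F",np.round(s["ft_force"],1),"gap",round(s["finger_gap"],1),round(s["gripper_force"],1),flush=True); return s
E
python3 - <<'E'
from h import *
W=pts(dict(np.load("scene0.npz")));m=(W[...,0]<720)&(W[...,0]>480)&(W[...,1]>-250)&(W[...,1]<60);print("max z",np.nanmax(W[m][:,2]))
a=np.radians(33.3)+np.pi/2
movep([682,53.5,140],Rt(a)); st()
movel([682,53.5,30],max_speed=120); st("down")
clamp(); st("grip")
movel([682,53.5,270],max_speed=200); st("up")
c=camera("wrist");cv2.imwrite("pics/held.png",c["image"])
E
```

```text
max z 153.7773499781896
 5.33 [682.1  53.5 140.2] F [-0.6 -0.  -0.2] gap 85.4 0.0
down 6.4 [682.5  53.6  30.8] F [-0.6 -0.5  0. ] gap 85.2 0.0
grip 7.03 [682.1  53.5  30.2] F [-0.7  0.1  4.8] gap 16.6 58.6
up 8.38 [681.6  53.3 268.8] F [-0.2  0.3 -4.1] gap 16.6 58.7
```

Run:
```python
from h import *
a=YF+np.pi/2
movep(fw(-11.5,0,270),Rt(a)); st()
movel(fw(-11.5,0,100),max_speed=200); wait(.2); s=st("hover")
c=camera("wrist");cv2.imwrite("pics/hov.png",c["image"])
W=pts(c)
R=np.array([[np.cos(YF),-np.sin(YF)],[np.sin(YF),np.cos(YF)]])
F=W.copy(); F[...,:2]=(W[...,:2]-OF)@R
for nm,z0,z1 in(("blade",99,125),("jaws",34,38)):
    m=(F[...,2]>z0)&(F[...,2]<z1)&(abs(F[...,0]+5)<45)&(F[...,1]<30 )&(F[...,1]>-160)
    n,l,stt,ce=cv2.connectedComponentsWithStats(m.astype(np.uint8))
    for i in range(1,n):
        if stt[i,4]>60: print(nm,stt[i,4],F[l==i].mean(0).round(1),[np.round(x,1) for x in cv2.minAreaRect(F[l==i][:,:2].astype(np.float32))])
```

```text
10.03 [ 454.3 -315.   270.1] F [-0.2 -0.3 -2.4] gap 16.8 58.7
hover 11.22 [ 453.7 -316.2  100.9] F [ 0.2  0.9 -3.4] gap 16.7 58.7
blade 6493 [-13.    3.5 118.3] [array([-7.2, -6.5]), array([40.4, 62.5]), np.float64(23.8)]
jaws 2389 [11.   3.6 35.6] [array([10.4,  0.6]), array([22. , 51.4]), np.float64(0.0)]
jaws 2583 [-37.    3.4  35.5] [array([-36.2,   0.3]), array([50.1, 24.9]), np.float64(89.4)]
```

View pics/hov.png

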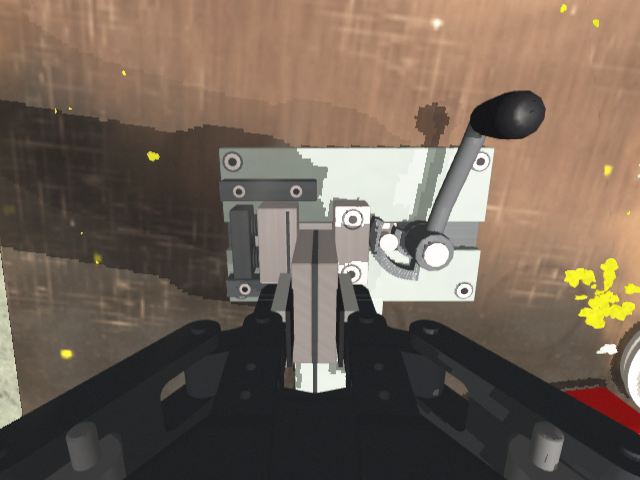

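The block is held upright and hovers above the jaw gap, at pixel (315,250), with jaw tops at (278,240) and (350,220). I'll check its lateral position, then lower.

Run:
```python
from h import *
c=camera("wrist"); W=pts(c)
R=np.array([[np.cos(YF),-np.sin(YF)],[np.sin(YF),np.cos(YF)]])
F=W.copy(); F[...,:2]=(W[...,:2]-OF)@R
m=(F[...,2]>76)&(F[...,2]<124)&(abs(F[...,0]+11)<20)&(F[...,1]<26)&(F[...,1]>15)
Q=F[m]
for z in range(78,124,6):
    q=Q[abs(Q[:,2]-z)<3]
    if len(q):print(z,len(q),q[:,0].min().round(1),q[:,0].max().round(1),np.median(q[:,1]).round(1))
for nm,x0,x1 in(("fix",-8,24),("mov",-50,-14)):
    m=(abs(F[...,2]-35.5)<1.5)&(F[...,0]>x0)&(F[...,0]<x1)&(F[...,1]>12)&(F[...,1]<22);q=F[m];print(nm,q[:,0].min(),q[:,0].max())
```

```text
78 100 -21.2 -3.8 21.2
84 128 -21.5 -3.7 21.2
90 146 -21.5 -4.0 21.1
96 167 -21.7 -3.8 21.1
102 182 -21.8 -4.1 21.1
108 204 -21.9 -4.0 21.1
114 237 -21.9 -4.2 21.1
120 830 -22.1 -4.1 18.6
fix -0.3879391681874449 21.410182164085697
mov -48.542785528148464 -23.635358482711137
```

Run:
```python
from h import *
movel(fw(-11,.8,60),max_speed=120); wait(.1); st("a")
hit=movel(fw(-11,.8,46),max_speed=40,guard=8); st(f"b {hit}")
if not hit: hit=movel(fw(-11,.8,40),max_speed=15,guard=8); st(f"c {hit}")
```

```text
a 11.91 [ 454.2 -315.3   60.7] F [ 0.6  0.8 -3.2] gap 16.7 58.7
b False 12.41 [ 453.7 -314.9   45.8] F [ 0.8  0.5 -3.3] gap 16.5 58.7
c True 12.75 [ 454.  -315.2   42.1] F [-0.7 -0.1  8.6] gap 16.6 60.2
```

```bash
cat >> h.py <<'E'
def lev(th,z,r=78):
    return fw(59+r*np.sin(th),r*np.cos(th),z), Rt(YF-th+np.pi/2)
E
python3 - <<'E'
from h import *
open_gripper(); st("rel")
movel(fw(-11,.8,150),max_speed=150); wait(.2); st("up")
c=camera("wrist");cv2.imwrite("pics/placed.png",c["image"]); W=pts(c)
R=np.array([[np.cos(YF),-np.sin(YF)],[np.sin(YF),np.cos(YF)]])
F=W.copy(); F[...,:2]=(W[...,:2]-OF)@R
m=(F[...,2]>57)&(F[...,2]<65)&(abs(F[...,0]+11)<25)&(abs(F[...,1])<40);print("block top",[np.round(x,1) for x in cv2.minAreaRect(F[m][:,:2].astype(np.float32))],F[m][:,2].mean())
m=(F[...,2]>86)&(F[...,2]<96)&(F[...,0]>40)&(F[...,0]<120)&(F[...,1]>30)&(F[...,1]<110)
g=cv2.minAreaRect(F[m][:,:2].astype(np.float32));print("grip",g,np.arctan2(g[0][0]-59,g[0][1]))
for th in(.2,.6,1,1.3,1.59):
    q=inverse_kinematics(*lev(th,64));print(th,None if q is None else np.round(q,2))
E
```

```text
rel 13.43 [ 453.4 -314.9   41.5] F [-1.   0.4 -1.2] gap 85.4 0.0
up 14.5 [ 453.5 -314.8  149.2] F [-0.6 -0.3 -0.5] gap 85.0 0.0
block top [array([-11.9,   0.7]), array([17.9, 44.1]), np.float64(0.6)] 61.35390889620932
grip ((75.30513000488281, 76.21696472167969), (18.748191833496094, 18.82160758972168), 3.077993869781494) 0.2107536467687589
0.2 [ 0.63  0.71 -0.47  1.83  0.47  0.71 -0.18]
0.6 [ 0.56  0.73 -0.38  1.75  0.38  0.73 -0.5 ]
1 [ 0.51  0.76 -0.28  1.67  0.28  0.75 -0.79]
1.3 [ 0.48  0.78 -0.2   1.62  0.2   0.77 -1.  ]
1.59 [ 0.46  0.79 -0.13  1.58  0.14  0.78 -1.21]
```

View pics/placed.png

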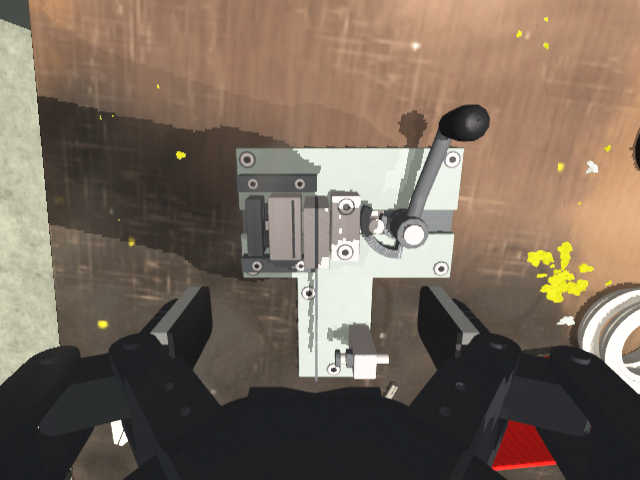

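The block sits square between the jaws at (317,230), with the blade running down past the stop. Next the lever, with its grip at (465,123) and θ≈0.21.

Run:
```python
from h import *
th=.215
p,R=lev(th,150); movep(p,R)
p,R=lev(th,64); movel(p,R,max_speed=120); st("down")
clamp(); st("grip")
for t in np.arange(.4,1.41,.2):
    p,R=lev(t,64); h=movel(p,R,max_speed=70,guard=40); s=st(f"{t:.2f} {h}")
    if h: break
```

```text
down 15.95 [ 531.5 -230.4   64.6] F [0.6 0.1 0.2] gap 84.8 0.0
grip 16.58 [ 531.6 -230.2   64.5] F [-0.2  1.5  6. ] gap 18.1 58.3
0.40 False 16.94 [ 546.3 -232.9   64.5] F [ 3.2 -0.9  5.4] gap 18.0 58.9
0.60 False 17.32 [ 560.7 -238.8   64.5] F [4.8 0.2 4.7] gap 18.1 58.9
0.80 False 17.69 [ 573.8 -247.4   64.5] F [ 4.8 -0.5  3.7] gap 18.2 58.9
1.00 False 18.07 [ 584.8 -258.4   64.5] F [ 5.  -0.7  5.5] gap 18.0 58.9
1.20 False 18.44 [ 593.4 -271.5   64.5] F [5.  0.8 3.7] gap 18.1 58.9
1.40 False 18.82 [ 599.3 -286.    64.5] F [ 6.3 -0.9  4.4] gap 18.0 58.9
```

Run:
```python
from h import *
for t,g in((1.5,40),(1.56,25),(1.60,15),(1.63,15)):
    p,R=lev(t,64); h=movel(p,R,max_speed=30,guard=g); s=st(f"{t:.2f} {h}")
    d=s["eef_pos"][:2]-np.array(fw(59,0,0)[:2]); print("theta",np.pi/2-(np.arctan2(d[1],d[0])-YF))
    if h and t>1.51: break
wait(.2);st()
```

```text
1.50 False 19.23 [ 601.  -293.1   64.5] F [5.3 1.6 5.2] gap 18.2 59.0
theta 1.4980179234098197
1.56 False 19.53 [ 601.7 -297.6   64.5] F [3.6 1.3 6.6] gap 17.9 59.1
theta 1.5558313638995958
1.60 False 19.78 [ 601.9 -298.8   64.5] F [ 1.4 10.6 10.9] gap 17.8 60.0
theta 1.572189898611239
1.63 False 20.03 [ 601.6 -299.    64.3] F [-4.1 21.9 16.8] gap 18.1 61.1
theta 1.5741187487162152
 20.23 [ 601.6 -299.    64.3] F [-6.  22.6 16.7] gap 18.3 61.1
```

Run:
```python
from h import *
open_gripper(); p,_=lev(1.571,160); movel(p,max_speed=150); st("up")
movep(fw(-50,-112,160),Rt(YF)); clamp(); wait(.2); st()
c=camera("wrist"); W=pts(c); cv2.imwrite("pics/press0.png",c["image"])
R=np.array([[np.cos(YF),-np.sin(YF)],[np.sin(YF),np.cos(YF)]])
F=W.copy(); F[...,:2]=(W[...,:2]-OF)@R
m=(F[...,2]>57)&(F[...,2]<65)&(abs(F[...,0]+11)<25)&(abs(F[...,1])<40);print("block top",[np.round(x,1) for x in cv2.minAreaRect(F[m][:,:2].astype(np.float32))] if m.any() else 0)
m=(F[...,2]>48)&(F[...,2]<59)&(abs(F[...,0]+9)<10)&(F[...,1]<-80)&(F[...,1]>-130)
print("blade tip",m.sum(),np.median(F[m],axis=0) if m.any() else 0)
movel(fw(-50,-112,42),max_speed=120); wait(.2); st("low")
```

```text
up 21.68 [ 600.5 -298.7  159.2] F [-0.6 -0.1 -1. ] gap 85.4 0.0
 23.52 [ 428.  -431.6  160. ] F [ 0.1  0.3 -0.6] gap -0.0 0.0
block top [array([-9.1, -0.1]), array([17.8, 45. ]), np.float64(0.1)]
blade tip 190 [  -8.88312009 -102.61480984   53.81691169]
low 24.91 [ 428.2 -431.8   42.6] F [-0.   0.   0.1] gap 0.1 0.0
```

View pics/press0.png

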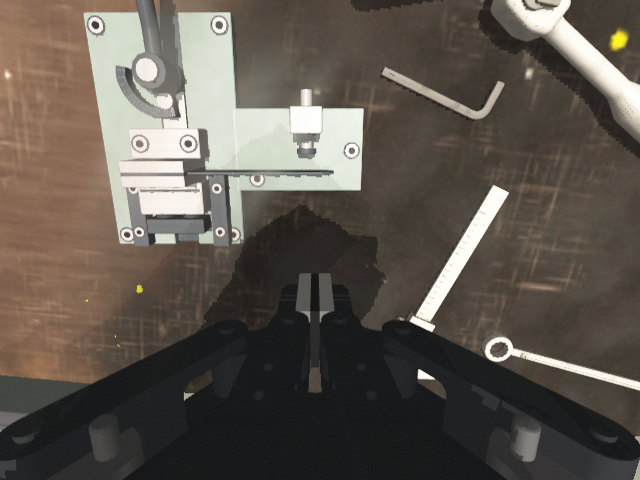

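The jaws are closed on the block (at fixture x = -9), the blade runs from (190,172) to (333,172), and the anvil is at (306,150). Pressing gently now.

Run:
```python
from h import *
f0=read_state()["ft_force"]; e=np.array([np.cos(YF),np.sin(YF),0])
def fx(t):
    s=st(t); F=(s["ft_force"]-f0)@e; x=(s["eef_pos"][:2]-OF)@e[:2]; print("   x",round(x,2),"Fx",round(F,2)); return F
h=movel(fw(-24,-112,42),max_speed=60,guard=4); fx(f"{h}")
x=-24; log=[]
while x<-2:
    x+=1; movel(fw(x,-112,42),max_speed=12,guard=12); s=read_state()
    F=-(s["ft_force"]-f0)@e; log.append((x,round(((s["eef_pos"][:2]-OF)@e[:2]),1),round(F,1)))
    if F>9: break
print(log); wait(.4); fx("hold")
```

```text
False 25.49 [ 453.8 -428.5   41.9] F [-0.6  0.6  0.5] gap -0.3 0.0
   x -23.98 Fx -0.5
[(-23, np.float64(-23.2), np.float64(-0.2)), (-22, np.float64(-22.0), np.float64(-0.4)), (-21, np.float64(-20.9), np.float64(-1.4)), (-20, np.float64(-20.0), np.float64(-0.4)), (-19, np.float64(-19.0), np.float64(-0.1)), (-18, np.float64(-18.0), np.float64(1.7)), (-17, np.float64(-17.0), np.float64(1.4)), (-16, np.float64(-16.0), np.float64(2.1)), (-15, np.float64(-15.0), np.float64(1.9)), (-14, np.float64(-14.0), np.float64(3.0)), (-13, np.float64(-13.0), np.float64(2.5)), (-12, np.float64(-12.0), np.float64(3.4)), (-11, np.float64(-11.0), np.float64(4.1)), (-10, np.float64(-10.1), np.float64(3.8)), (-9, np.float64(-9.4), np.float64(5.7)), (-8, np.float64(-9.1), np.float64(9.1))]
hold 29.89 [ 468.6 -426.8   41.8] F [-9.2  1.6  2.4] gap 0.1 4.4
   x -9.17 Fx -8.99
```

The arm stalled 1 mm short and the force jumped from 4 to 9 N, so the blade is on the stop. Backing off and checking.

Run:
```python
from h import *
movel(fw(-50,-112,42),max_speed=40); movel(fw(-50,-112,160),max_speed=150); wait(.8); st()
c=camera("wrist"); W=pts(c)
R=np.array([[np.cos(YF),-np.sin(YF)],[np.sin(YF),np.cos(YF)]])
F=W.copy(); F[...,:2]=(W[...,:2]-OF)@R
m=(F[...,2]>57)&(F[...,2]<65)&(abs(F[...,0]+11)<25)&(abs(F[...,1])<40);print("block",[np.round(x,1) for x in cv2.minAreaRect(F[m][:,:2].astype(np.float32))],F[m][:,2].mean())
m=(F[...,2]>48)&(F[...,2]<59)&(abs(F[...,0]+9)<10)&(F[...,1]<-80)&(F[...,1]>-130);print("tip",np.median(F[m],axis=0))
c=camera("scene");W=pts(c);F=W.copy(); F[...,:2]=(W[...,:2]-OF)@R
m=(F[...,2]>84)&(F[...,2]<98)&(F[...,0]>90)&(F[...,0]<170)&(abs(F[...,1])<50);print("grip",F[m].mean(0) if m.any() else 0)
```

```text
32.83 [ 428.  -431.6  160. ] F [-0.7  0.1  0.9] gap 0.4 0.0
block [array([-9.1, -0. ]), array([45. , 17.7]), np.float64(90.0)] 61.40834574426854
tip [  -8.86375893 -102.57636484   53.8339979 ]
grip [134.88992944   3.62301576  89.55839812]
```

Run:
```python
from h import *
movep(fw(40,0,260),Rt(YF)); wait(.2); st()
W=pts(camera("wrist"))
R=np.array([[np.cos(YF),-np.sin(YF)],[np.sin(YF),np.cos(YF)]])
F=W.copy(); F[...,:2]=(W[...,:2]-OF)@R
m=(F[...,2]>84)&(F[...,2]<98)&(F[...,0]>90)&(F[...,0]<170)&(abs(F[...,1])<50)
g=cv2.minAreaRect(F[m][:,:2].astype(np.float32));th=np.arctan2(g[0][0]-59,g[0][1]);print(g,th)
if th>1.53: print(finish_job())
```

```text
33.86 [ 503.8 -310.8  259.3] F [ 0.4 -0.   0.5] gap -0.1 0.0
((136.69793701171875, -0.055927276611328125), (19.505508422851562, 19.43376350402832), 45.89666748046875) 1.5715161305516414
the job is handed in; nothing more can be done
None
```

The job is handed in after about 34 s of the 67 s allowed: the spring is clamped with the lever fully home (measured 1.57 rad), the blade was pressed to the stop at about 9 N on the tool, and it sprang back to rest about 13 mm clear; I did not re-measure the other bench items, but no move went near them.

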